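# Find the full tin of baking beans by feel

### The arm

A 6-joint arm with a two-finger parallel gripper is mounted at the origin on the work surface. World frame = base frame: x ahead of the robot, y to its left, z up, the work surface at z = 0. Lengths are in m, angles in rad, forces in N, time in s.
With the tool pointing down it reaches from about 0.375 to 0.9 m from the base axis. Payload 3.1 kg.
Tool frame: the origin (TCP) lies midway between the tips of the shut fingers; the grasp point (between the pads) lies robot.grip_point_offset behind it (robot.grip_point_offset is the distance from the TCP to the grasp point, in m); z points along the fingers, y is the direction in which the jaws open and shut (so a half turn about z gives the same grasp; the last joint's range is limited). The gripper opens to 87 mm and grips with 3 to 60 N. Pads are 19 mm wide; open, the fingers measure 117 mm over their backs; the gripper's body (75 mm by 190 mm) begins 51 mm behind the grasp point.
Start: joints at [1.105, 0.527, 1.433, -0, 1.181, -0.178], TCP at [0.177, 0.599, 0.223] pointing down, gripper open.
Joint ranges: [-3.08, 3.08], [-0.75, 2.2], [0.22, 2.44], [-1.43, 4.57], [0, 2.65], [-2.85, 2.85]. Speed limits (rad/s): [2.79, 2.79, 3.14, 3.14, 3.14, 3.14].

### API

Orientations are given as a unit quaternion [x, y, z, w].
In Python, from rig import robot, cams, hand_in gives the robot as it stands. The module is installed in compiled form; this text tells all that it offers.
- The arm moves only by the tool send_rows, never from a script. Its argument "steps" is one flat list of numbers, 5 for each row, row after row: the finger opening in m, from 0 to 0.087, then the shift along the tool's x, y, z in m, then the turn about the tool's z in rad. A call has 1 to 8 rows; each row is the pose to reach, as a shift and turn from the pose measured when the call began, along the tool's axes at that moment; what a row does not reach only later rows make up. A row lasts 1/8 s, in which the tool goes at most 62.5 mm and 10.7 degrees, less where a joint would pass 70% of its speed; a pose out of reach is approached as far as the arm can. A call with a gripper value outside its range is refused whole. The fingers move at their own pace and stop on an object; "force" is the grip in N (left out, the last holds). Time passes only in rows, so rows that repeat a pose let the fingers close. It gives the time, the measured TCP pose, the force and the opening at its end, in the units of the state.
- robot.get_obs(): the state, without advancing time (a new reading comes with each control period).
- cams.camera(name): name is "scene" or "side" or "wrist"; returns a dict with "color" (384x512x3 uint8, red, green, blue), "range_z" (384x512 float32, m along the optical axis (not along the pixel's ray), 0 where there is no reading), "intrinsics" (3x3 intrinsics, pixels), "extrinsics" (4x4, takes a point from camera to world coordinates). Camera axes: x right, y down, z forward; pixel columns grow to the right and rows downward; lengths in m; the calibration is good to about 2 mm. A picture is of the moment at which its call begins.
- hand_in(): hands the job in, once; it reports no verdict.
The state is a dict: "time": time; "q": joint angles; "joint_velocities": joint speeds; "joint_torque": joint torques, N m; "position": TCP position; "tool_rot": TCP orientation; "ft_force": force on the tool from outside, world axes, zero at the start; "moment": the same for the moment, N m; "grip_width": finger opening in m.
Only numpy, scipy, OpenCV 4.12 (cv2) and the standard library are available. Lean on these libraries where they do the work, as an engineer would, in place of code of your own. Each camera call takes 0.05 s, during which the arm holds its last target.

### The job

Three identical closed tins of ceramic baking beans stand in a row on the wooden board, and only the heaviest one is full. Starting with the tin on the robot's left and going on to the middle and then the right one, lift each clear of the board by a few centimetres to feel its weight, setting it back upright on the board, without dropping it, before the next one is lifted; then hold the heaviest up above the board, upright and still, its bottom well over 10 cm above the board's top, with the other two standing on the board. The program finishes while the gripper is still holding that tin up; do not tip any tin over, and leave everything else where it is.

Things in the scene. Friction and masses are not known exactly. Their poses are not given: they have to be found in the camera images.
- board: fixed wooden board, 190 mm deep (its x) by 480 mm long (its y), 18 mm thick, lying on the table; origin at the centre of its underside, top 18 mm above it. The tins stand on it in a row along its y axis, about 150 mm apart. Its +x side faces away from the robot, its +y end is to the robot's left.
- tin_1: The one on the robot's left (board's +y end) of three identical closed steel tins, 60 x 60 mm, 100 mm tall, flat upright sides, lid fixed on. Origin at the centre of its underside, z up, x and y square to the sides. Weighs 0.15 to 0.75 kg; its load may shift 2 mm inside. Which tin is heaviest differs from run to run and cannot be seen; it is at least 0.2 kg heavier than each of the others.
- tin_2: The middle one of three identical closed steel tins, 60 x 60 mm, 100 mm tall, flat upright sides, lid fixed on. Origin at the centre of its underside, z up, x and y square to the sides. Weighs 0.15 to 0.75 kg; its load may shift 2 mm inside. Which tin is heaviest differs from run to run and cannot be seen; it is at least 0.2 kg heavier than each of the others.
- tin_3: The one on the robot's right (board's -y end) of three identical closed steel tins, 60 x 60 mm, 100 mm tall, flat upright sides, lid fixed on. Origin at the centre of its underside, z up, x and y square to the sides. Weighs 0.15 to 0.75 kg; its load may shift 2 mm inside. Which tin is heaviest differs from run to run and cannot be seen; it is at least 0.2 kg heavier than each of the others.
- cutter_a: small round steel biscuit cutter, a ring 34 mm across and 18 mm tall with a thin wall, standing loose on the board between tin_1 and tin_2; origin under its centre. Leave it alone.
- cutter_b: the same kind of cutter ring (34 mm across, 18 mm tall), loose on the board between tin_2 and tin_3; origin under its centre. Leave it alone.
- jar: amber glass jar with a wooden lid, 56 mm across, 85 mm tall, on the table beyond the board; origin under its centre. Leave it alone.
- ramekin: small white bowl, 84 mm across, 45 mm tall, on the table beyond the board; origin under its centre. Leave it alone.
- timer: white egg timer, 64 mm across, 62 mm tall, on the table beyond the board; origin under its centre. Leave it alone.
- spatula: dark wooden-handled spatula lying flat along its own x axis on the table between robot and board; origin under its middle. Leave it alone.
Things that resemble listed ones, but are neither listed nor needed, are in the scene too. Leave any green look-alike of the tin_3 alone.

How it is judged:
By the outcome, as a careful person would: the job done as asked, in the order asked, and still so for the second after the job is handed in, while the arm keeps its last pose, push and grip.
It also fails if it takes over 72 s, if anything falls off the work surface, if the arm or the gripper's body presses on something with over 40 N, if the wrist force passes 120 N, or if a joint passes its speed limit or range.

## Working session

There is one attempt and no reset: what is moved stays moved. The work goes in short steps, Python scripts to look and compute and a tool call to move; the robot and the scene stay as the last step left them, time stands still between calls to the robot, and variables do not carry over. Pictures are saved under pics/ and viewed, and the job is handed in when it is done.

Besides the shell and the picture viewer there is one more tool, called in YAML: its name, and indented under it one key for each argument. send_rows: Moves the arm, as the interface text tells. Its arguments: {"type":"object","properties":{"steps":{"type":"array","items":{"type":"number"}},"force":{"type":"number"}},"required":["steps"]}

```bash
mkdir -p pics
python3 - <<'E'
from rig import robot,cams
import cv2,numpy as np
o=robot.get_obs()
for k,v in o.items(): print(k,np.round(v,4))
print(robot.grip_point_offset)
for n in ["scene","side","wrist"]:
    c=cams.camera(n); cv2.imwrite(f"pics/{n}0.png",c["color"][:,:,::-1]); np.savez(f"pics/{n}0.npz",**c)
    print(n,np.round(c["extrinsics"],3).tolist(),np.round(c["intrinsics"],1).tolist())
E
```

```text
time 0.0
q [ 1.1055  0.5285  1.4339  0.      1.1814 -0.1785]
joint_velocities [ 0.0023 -0.001   0.0001  0.0003  0.0004 -0.0005]
joint_torque [ 2.00000e-04 -4.40046e+01 -1.76591e+01  6.32000e-02  5.84000e-02
 -2.00000e-04]
position [0.1764 0.5988 0.2216]
tool_rot [ 1.429e-01  9.897e-01 -1.000e-03 -4.000e-04]
ft_force [ 0.666  -0.9075  0.3922]
moment [0.011  0.0023 0.0367]
grip_width 0.0871
0.0187
scene [[-0.126, 0.534, -0.836, 1.295], [0.992, 0.088, -0.093, 0.054], [0.024, -0.841, -0.54, 0.513], [0.0, 0.0, 0.0, 1.0]] [[388.8, 0.0, 264.5], [0.0, 388.8, 199.1], [0.0, 0.0, 1.0]]
side [[-0.788, -0.452, 0.417, 0.159], [-0.616, 0.579, -0.535, 0.5], [0.0, -0.678, -0.735, 0.772], [0.0, 0.0, 0.0, 1.0]] [[427.8, 0.0, 247.8], [0.0, 427.8, 202.5], [0.0, 0.0, 1.0]]
wrist [[0.284, 0.931, 0.23, 0.113], [0.959, -0.275, -0.069, 0.617], [-0.001, 0.24, -0.971, 0.384], [0.0, 0.0, 0.0, 1.0]] [[331.7, 0.0, 255.9], [0.0, 331.7, 189.0], [0.0, 0.0, 1.0]]
```

View pics/scene0.png

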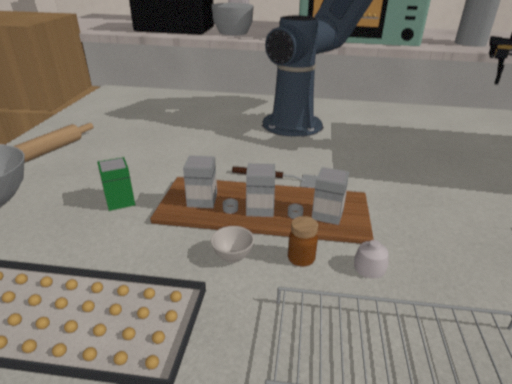

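View pics/side0.png

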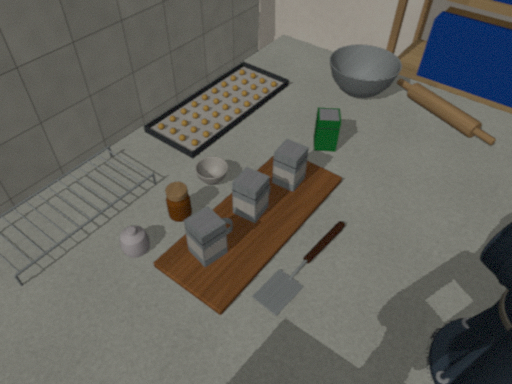

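View pics/wrist0.png

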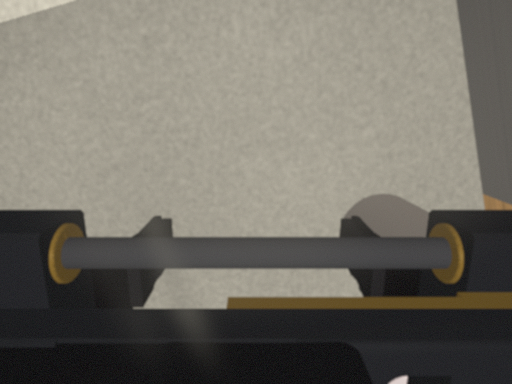

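The scene view shows the tins at about (330,195) for tin_1, (261,190) for tin_2 and (201,183) for tin_3. The cutters are between them at (295,212) and (231,206), and the green look-alike is at (116,183). The side view shows the tins at (207,235), (251,195) and (290,165). I'll measure the tin tops using depth.

```bash
cat > h.py <<'E'
import numpy as np,cv2
def pts(c):
    K=c["intrinsics"];T=c["extrinsics"];z=c["range_z"];v,u=np.mgrid[:384,:512]
    P=np.stack([(u-K[0,2])/K[0,0]*z,(v-K[1,2])/K[1,1]*z,z],-1)@T[:3,:3].T+T[:3,3]
    P[z==0]=np.nan
    return P
def tops(c,lo=.108,hi=.128,xr=(.3,.8),yr=(-.45,.45)):
    P=pts(c);m=(P[...,2]>lo)&(P[...,2]<hi)&(P[...,0]>xr[0])&(P[...,0]<xr[1])&(P[...,1]>yr[0])&(P[...,1]<yr[1])
    n,l,s,ce=cv2.connectedComponentsWithStats(m.astype(np.uint8))
    for i in range(1,n):
        if s[i,4]<60: continue
        mm=l==i; q=P[mm]; r=cv2.minAreaRect((q[:,:2]*1000).astype(np.float32))
        print("px",np.round(ce[i]),"n",s[i,4],"med",np.round(np.median(q,0),4),"rect",np.round(r[0],1),np.round(r[1],1),round(r[2],1),"rgb",np.median(c["color"][mm],0))
E
python3 - <<'E'
from h import *
for n in ["scene","side"]:
    c=dict(np.load(f"pics/{n}0.npz"));print(n);
    tops(c,.112,.126)
    P=pts(c);hsv=cv2.cvtColor(c["color"],cv2.COLOR_RGB2HSV)
    m=(P[...,2]>.010)&(P[...,2]<.026)&(hsv[...,1]>90)&(P[...,0]>.3)&(P[...,0]<.8)&(abs(P[...,1])<.4)
    k,l,s,ce=cv2.connectedComponentsWithStats(m.astype(np.uint8));i=1+np.argmax(s[1:,4])
    q=P[l==i];print("board",cv2.minAreaRect((q[:,:2]*1000).astype(np.float32)),np.median(q[:,2]))
    m=(P[...,2]>.028)&(P[...,2]<.042)&(P[...,0]>.3)&(P[...,0]<.8)&(abs(P[...,1])<.4)
    k,l,s,ce=cv2.connectedComponentsWithStats(m.astype(np.uint8))
    for i in range(1,k):
        if s[i,4]>15: print("low",np.round(ce[i]),s[i,4],np.round(np.median(P[l==i],0),3))
E
```

```text
scene
px [199. 163.] n 406 med [ 0.5625 -0.1746  0.1171] rect [ 555.2 -175.5] [67.1 60.2] 5.4 rgb [131. 128. 129.]
px [261. 171.] n 433 med [ 0.5764 -0.0367  0.1174] rect [570.3 -37.9] [63.  58.7] 5.9 rgb [131. 128. 128.]
px [332. 177.] n 459 med [0.5745 0.1141 0.1174] rect [568.4 114.6] [60.3 63.8] 79.2 rgb [130. 127. 128.]
board ((549.5523681640625, -93.0198974609375), (191.18606567382812, 354.0307922363281), 0.40014293789863586) 0.016813590477773088
low [201. 200.] 161 [ 0.584 -0.168  0.035]
low [119. 195.] 145 [ 0.593 -0.359  0.035]
low [230. 204.] 89 [ 0.585 -0.102  0.032]
low [295. 209.] 93 [0.584 0.042 0.033]
low [260. 210.] 147 [ 0.599 -0.034  0.035]
low [326. 215.] 147 [0.597 0.11  0.034]
low [232. 235.] 285 [ 0.691 -0.078  0.035]
low [301. 251.] 163 [0.727 0.063 0.035]
low [232. 254.] 154 [ 0.755 -0.064  0.036]
low [370. 261.] 232 [0.735 0.189 0.035]
side
px [291. 150.] n 496 med [ 0.5534 -0.1677  0.1183] rect [ 555.5 -171.5] [61.4 66.3] 4.0 rgb [101. 102. 102.]
px [250. 180.] n 592 med [ 0.567  -0.0299  0.1186] rect [569.3 -32.5] [62.  63.1] 5.9 rgb [101. 101. 101.]
px [204. 222.] n 772 med [0.5651 0.1218 0.1186] rect [567.7 119.3] [62.2 62.6] 78.3 rgb [100. 101. 101.]
board ((545.1490478515625, -25.643951416015625), (481.0155334472656, 189.5904083251953), 89.82843017578125) 0.01823093834156525
low [324. 140.] 102 [ 0.555 -0.345  0.035]
low [210. 163.] 158 [ 0.744 -0.09   0.035]
low [211. 179.] 82 [ 0.692 -0.039  0.035]
low [287. 181.] 125 [ 0.54  -0.143  0.035]
low [249. 212.] 137 [ 0.55  -0.005  0.034]
low [179. 211.] 100 [0.682 0.085 0.034]
low [227. 223.] 52 [0.575 0.038 0.034]
low [135. 244.] 153 [0.689 0.213 0.035]
low [208. 255.] 140 [0.542 0.141 0.035]
```

```bash
cat >> h.py <<'E'
from scipy.spatial.transform import Rotation as Ro
def go(x,y,z,jaw_deg):
    from rig import robot
    o=robot.get_obs();R=Ro.from_quat(o["tool_rot"]).as_matrix()
    d=R.T@(np.array([x,y,z])-o["position"])
    cur=np.degrees(np.arctan2(R[1,1],R[0,1])); t=-((jaw_deg-cur+90)%180-90)
    print("t",round(o["time"],2),"pos",np.round(o["position"],4),"jaw",round(cur,2),"tilt",np.round(R[:,2],4),"q",np.round(o["q"],2),"F",np.round(o["ft_force"],2),"w",round(o["grip_width"],4))
    print("shift",np.round(d,4),"turn",round(np.radians(t),4),"deg",round(t,1))
E
python3 -c "
from h import *
go(.568,.117,.2,-11)"
```

```text
t 0.15 pos [0.1765 0.599  0.2218] jaw 73.57 tilt [-7.0e-04 -1.5e-03 -1.0e+00] q [ 1.11  0.53  1.43  0.    1.18 -0.18] F [ 0.05  0.05 -0.86] w 0.0873
shift [-0.5118 -0.3515  0.0222] turn 1.476 deg 84.6
```

send_rows:
  steps: [0.087,-0.02,-0.014,0,0.06,0.087,-0.055,-0.038,0.002,0.16,0.087,-0.1,-0.069,0.004,0.29,0.087,-0.145,-0.1,0.006,0.42,0.087,-0.19,-0.13,0.008,0.55,0.087,-0.235,-0.161,0.01,0.68,0.087,-0.28,-0.192,0.012,0.81,0.087,-0.31,-0.213,0.014,0.9]
  force: 40

```text
time: 1.15
position: [0.4149, 0.3036, 0.208]
tool_rot: [0.562, 0.827, -0.001, 0.0]
ft_force: [0.1, 0.1, 0.4]
grip_width: 0.087
```

```bash
python3 -c "
from h import *
go(.568,.117,.2,-11)"
```

```text
t 1.15 pos [0.4149 0.3036 0.208 ] jaw 21.57 tilt [-7.0e-04 -2.3e-03 -1.0e+00] q [ 0.42  0.4   1.72 -0.    1.02  0.04] F [0.12 0.08 0.42] w 0.087
shift [-0.2298  0.0738  0.0084] turn 0.5685 deg 32.6
```

send_rows:
  steps: [0.087,-0.035,0.011,0.001,0.09,0.087,-0.08,0.026,0.003,0.2,0.087,-0.125,0.04,0.005,0.31,0.087,-0.17,0.055,0.007,0.43,0.087,-0.21,0.067,0.008,0.52,0.087,-0.23,0.074,0.008,0.569,0.087,-0.23,0.074,0.008,0.569,0.087,-0.23,0.074,0.008,0.569]

```text
time: 2.15
position: [0.5668, 0.1178, 0.2002]
tool_rot: [0.771, 0.636, -0.002, -0.0]
ft_force: [0.5, 0.2, 0.8]
grip_width: 0.0868
```

Run:
```python
from h import *
from rig import cams
c=cams.camera("wrist"); cv2.imwrite("pics/wrist1.png",c["color"][:,:,::-1]); tops(c,.112,.126)
go(.568,.117,.063,-11)
```

```text
px [257. 196.] n 6025 med [0.5662 0.1165 0.1182] rect [565.8 114.4] [60.8 60.2] 78.5 rgb [173. 166. 164.]
t 2.2 pos [0.5668 0.1181 0.2003] jaw -10.93 tilt [-0.0022 -0.0019 -1.    ] q [ 0.01  0.49  1.57 -0.    1.08  0.21] F [-0.3   0.71  0.64] w 0.087
shift [-0.0005  0.0017  0.1373] turn 0.0012 deg 0.1
```

View pics/wrist1.png

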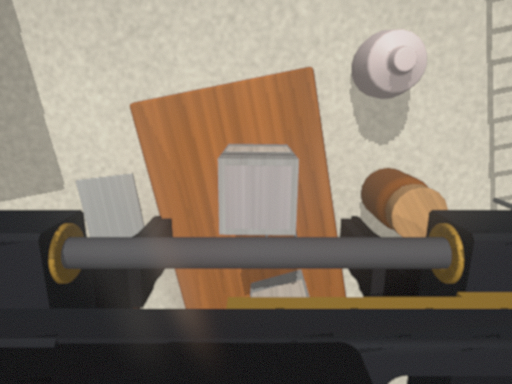

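The wrist view shows tin_1's top squarely between the jaws at (257,196), and its measured centre of (0.566, 0.116) agrees with the other views. I'll descend now.

send_rows:
  steps: [0.087,0.001,0.001,0.015,0,0.087,0.001,0.001,0.04,0,0.087,0.001,0.001,0.065,0,0.087,0.001,0.001,0.09,0,0.087,0.001,0.001,0.115,0,0.087,0.001,0.001,0.13,0,0.087,0.001,0.001,0.137,0,0.087,0.001,0.001,0.137,0]

```text
time: 3.2
position: [0.5675, 0.1189, 0.0631]
tool_rot: [0.771, 0.637, -0.002, -0.0]
ft_force: [0.1, 0.2, -0.4]
grip_width: 0.0871
```

send_rows:
  steps: [0.065,0,0,0,0,0.055,0,0,0,0,0.05,0,0,0,0,0.05,0,0,0,0,0.05,0,0,0,0,0.05,0,0,0,0]

```text
time: 3.95
position: [0.5678, 0.1188, 0.0635]
tool_rot: [0.771, 0.637, -0.001, 0.0]
ft_force: [-0.6, -0.0, 4.1]
grip_width: 0.0596
```

Run:
```python
from h import *
from rig import robot
go(.566,.116,.063,-11)
o=robot.get_obs();print(np.round(o["joint_torque"],2),np.round(o["moment"],2))
```

```text
t 3.95 pos [0.5678 0.1188 0.0635] jaw -10.91 tilt [-0.0017 -0.002  -1.    ] q [ 0.01  0.69  1.67 -0.    0.78  0.21] F [-0.58 -0.04  4.09] w 0.0596
shift [-0.0031 -0.0013  0.0005] turn 0.0016 deg 0.1
[ 9.000e-02 -4.188e+01 -1.027e+01  1.000e-01 -0.000e+00 -2.000e-02] [-0.17  0.02 -0.04]
```

send_rows:
  steps: [0.05,0,0,-0.004,0,0.05,0,0,-0.012,0,0.05,0,0,-0.022,0,0.05,0,0,-0.034,0,0.05,0,0,-0.044,0,0.05,0,0,-0.05,0,0.05,0,0,-0.05,0,0.05,0,0,-0.05,0]

```text
time: 4.95
position: [0.5676, 0.1189, 0.1133]
tool_rot: [0.771, 0.637, -0.002, -0.0]
ft_force: [0.1, -0.6, -2.8]
grip_width: 0.0603
```

send_rows:
  steps: [0.05,0,0,0,0,0.05,0,0,0,0,0.05,0,0,0,0,0.05,0,0,0,0]

```text
time: 5.45
position: [0.5676, 0.1189, 0.1132]
tool_rot: [0.771, 0.637, -0.002, -0.0]
ft_force: [-0.5, -0.2, -2.5]
grip_width: 0.0598
```

Run:
```python
from h import *
from rig import robot,cams
F=[]
for i in range(6):
    c=cams.camera("side");o=robot.get_obs();F.append(o["ft_force"])
print(np.round(F,2).tolist(),np.mean(F,0),"tau",np.round(o["joint_torque"],2))
cv2.imwrite("pics/side1.png",c["color"][:,:,::-1])
P=pts(c)
tops(c,.112,.126);print('raised');tops(c,.15,.18)
go(.566,.116,.064,-11)
```

```text
[[0.03, -0.65, -2.75], [0.71, -0.62, -1.82], [0.07, -0.04, -2.82], [-0.02, 0.18, -3.14], [-0.11, 0.18, -2.56], [-0.27, 0.02, -2.33]] [ 0.06929296 -0.15569226 -2.56976603] tau [-0.000e+00 -4.437e+01 -1.342e+01  5.000e-02  3.000e-02  0.000e+00]
px [291. 150.] n 491 med [ 0.553  -0.1674  0.1185] rect [ 555.6 -171.6] [61.7 64.2] 4.6 rgb [104. 104. 105.]
px [250. 180.] n 592 med [ 0.5671 -0.0297  0.1185] rect [569.3 -32.9] [62.2 63.4] 6.5 rgb [104. 105. 105.]
px [197. 231.] n 121 med [0.5522 0.1476 0.1197] rect [566.6 148.1] [73.1 17.8] 4.3 rgb [153. 151. 144.]
raised
px [192. 202.] n 72 med [0.5872 0.1263 0.1687] rect [590.  125.5] [ 8.7 48.6] 78.2 rgb [124.5 125.  122.5]
px [189. 213.] n 153 med [0.5771 0.1463 0.1621] rect [573.7 145.7] [ 7.  61.9] 78.8 rgb [127. 130. 129.]
t 5.75 pos [0.5676 0.1189 0.1133] jaw -10.91 tilt [-0.0024 -0.002  -1.    ] q [ 0.01  0.61  1.64 -0.    0.89  0.21] F [-0.27  0.02 -2.33] w 0.0597
shift [-0.003  -0.0009  0.0493] turn 0.0016 deg 0.1
```

View pics/side1.png

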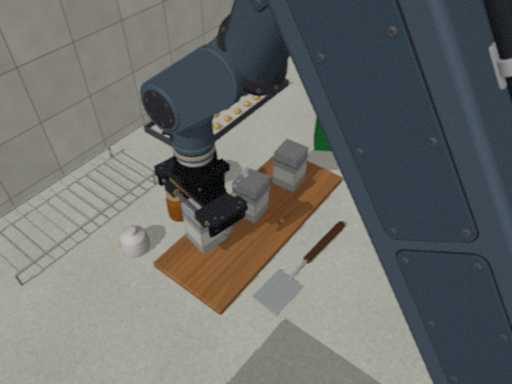

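tin_1 is lifted by about 50 mm, upright, at (205,230), and weighs about 2.6 N (0.26 kg). I'll set it down gently.

send_rows:
  steps: [0.05,0,0,0.008,0,0.05,0,0,0.02,0,0.05,0,0,0.031,0,0.05,0,0,0.04,0,0.05,0,0,0.045,0,0.05,0,0,0.048,0,0.05,0,0,0.0495,0,0.05,0,0,0.0495,0]

```text
time: 6.75
position: [0.5677, 0.1188, 0.064]
tool_rot: [0.771, 0.637, -0.001, 0.0]
ft_force: [0.1, 0.2, -2.3]
grip_width: 0.0602
```

send_rows:
  steps: [0.05,0,0,0.0005,0,0.05,0,0,0.001,0,0.05,0,0,0.001,0]

```text
time: 7.12
position: [0.5679, 0.1188, 0.0635]
tool_rot: [0.771, 0.637, -0.001, 0.0]
ft_force: [-0.7, -0.6, 1.9]
grip_width: 0.0599
```

Contact: the force has changed sign. I'll open slowly, then rise.

send_rows:
  steps: [0.062,0,0,0,0,0.066,0,0,0,0,0.075,0,0,0,0,0.087,0,0,0,0,0.087,0,0,0,0]

```text
time: 7.75
position: [0.5679, 0.1189, 0.0635]
tool_rot: [0.771, 0.637, -0.001, 0.0]
ft_force: [0.4, -0.7, -0.3]
grip_width: 0.0842
```

send_rows:
  steps: [0.087,0,0,-0.015,0,0.087,0,0,-0.04,0,0.087,0,0,-0.065,0,0.087,0,0,-0.09,0,0.087,0,0,-0.115,0,0.087,0,0,-0.13,0,0.087,0,0,-0.137,0,0.087,0,0,-0.137,0]

```text
time: 8.75
position: [0.568, 0.1191, 0.2006]
tool_rot: [0.771, 0.637, -0.001, 0.0]
ft_force: [0.0, -0.1, -0.6]
grip_width: 0.0871
```

Run:
```python
from h import *
from rig import robot,cams
c=cams.camera("wrist");cv2.imwrite("pics/wrist2.png",c["color"][:,:,::-1])
tops(c,.112,.126)
F=[]
for i in range(3):
    cams.camera("side");F.append(robot.get_obs()["ft_force"][2])
print(F)
go(.5695,-.034,.2,6)
```

```text
px [255. 198.] n 6001 med [0.5659 0.1165 0.1182] rect [565.7 114.5] [60.9 60.2] 78.8 rgb [172. 166. 163.]
[np.float64(-0.0005178863778208392), np.float64(-0.20905887128860046), np.float64(-0.5071519147847574)]
t 8.95 pos [0.5674 0.1191 0.1994] jaw -10.91 tilt [-0.0035 -0.0021 -1.    ] q [ 0.02  0.5   1.57 -0.    1.08  0.21] F [-0.12 -0.16 -0.51] w 0.0871
shift [-0.1499  0.031  -0.0003] turn -0.2951 deg -16.9
```

View pics/wrist2.png

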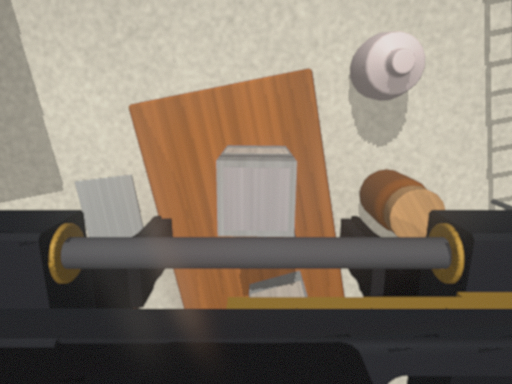

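tin_1 stands upright where it was, with its top at (255,198). Next is tin_2.

send_rows:
  steps: [0.087,-0.02,0.004,0,-0.04,0.087,-0.055,0.011,0,-0.11,0.087,-0.095,0.02,0,-0.19,0.087,-0.13,0.027,0,-0.26,0.087,-0.15,0.031,0,-0.295,0.087,-0.15,0.031,0,-0.295,0.087,-0.15,0.031,0,-0.295]

```text
time: 9.82
position: [0.5692, -0.0333, 0.1993]
tool_rot: [0.669, 0.743, -0.002, -0.001]
ft_force: [0.1, 1.5, 0.0]
grip_width: 0.0866
```

Run:
```python
from h import *
from rig import robot,cams
c=cams.camera("wrist");cv2.imwrite("pics/wrist3.png",c["color"][:,:,::-1])
tops(c,.112,.126)
go(.5695,-.034,.063,6)
```

```text
px [274.  14.] n 2455 med [0.5692 0.0922 0.1181] rect [562.4  96.7] [24.7 60.1] 78.9 rgb [187. 183. 181.]
px [254. 198.] n 6045 med [ 0.5665 -0.0358  0.1182] rect [566.7 -37.6] [60.2 60.1] 6.1 rgb [184. 177. 175.]
t 9.88 pos [ 0.5692 -0.033   0.1994] jaw 6.02 tilt [-0.0043 -0.0014 -1.    ] q [-0.25  0.48  1.59 -0.    1.07 -0.36] F [0.06 0.38 0.74] w 0.0871
shift [-0.0009  0.0008  0.1364] turn 0.0003 deg 0.0
```

View pics/wrist3.png

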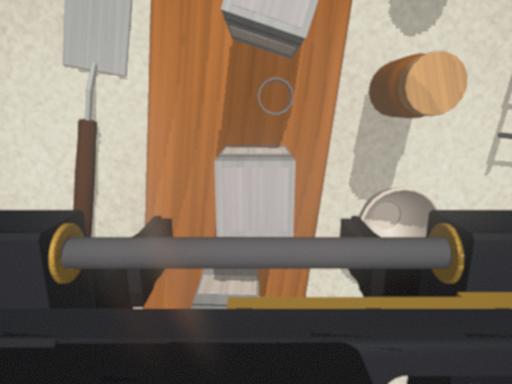

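tin_2 is at (254,198), square to the jaws, with its centre at about (0.567, -0.036). I'll grasp it the same way.

send_rows:
  steps: [0.087,-0.003,-0.002,0.015,0,0.087,-0.003,-0.002,0.04,0,0.087,-0.003,-0.002,0.065,0,0.087,-0.003,-0.002,0.09,0,0.087,-0.003,-0.002,0.115,0,0.087,-0.003,-0.002,0.13,0,0.087,-0.003,-0.002,0.136,0,0.087,-0.003,-0.002,0.136,0]

```text
time: 10.88
position: [0.567, -0.0363, 0.0632]
tool_rot: [0.669, 0.743, -0.002, -0.001]
ft_force: [-1.0, 0.3, 0.5]
grip_width: 0.0872
```

send_rows:
  steps: [0.065,0,0,0,0,0.055,0,0,0,0,0.05,0,0,0,0,0.05,0,0,0,0,0.05,0,0,0,0,0.05,0,0,0,0]

```text
time: 11.62
position: [0.5675, -0.0364, 0.0637]
tool_rot: [0.669, 0.743, -0.002, -0.001]
ft_force: [0.2, 1.2, 4.3]
grip_width: 0.0598
```

send_rows:
  steps: [0.05,0,0,-0.004,0,0.05,0,0,-0.012,0,0.05,0,0,-0.022,0,0.05,0,0,-0.034,0,0.05,0,0,-0.044,0,0.05,0,0,-0.05,0,0.05,0,0,-0.05,0,0.05,0,0,-0.05,0]

```text
time: 12.62
position: [0.5673, -0.0362, 0.1135]
tool_rot: [0.669, 0.743, -0.002, -0.001]
ft_force: [0.3, 0.4, -2.8]
grip_width: 0.0596
```

send_rows:
  steps: [0.05,0,0,0,0,0.05,0,0,0,0,0.05,0,0,0,0,0.05,0,0,0,0]

```text
time: 13.12
position: [0.5673, -0.0362, 0.1134]
tool_rot: [0.669, 0.743, -0.002, -0.001]
ft_force: [1.0, -0.3, -3.5]
grip_width: 0.0594
```

Run:
```python
from h import *
from rig import robot,cams
F=[]
for i in range(6):
    c=cams.camera("scene");o=robot.get_obs();F.append(o["ft_force"])
print(np.round(F,2).tolist(),np.mean(F,0),"tau",np.round(o["joint_torque"],2),o["moment"])
cv2.imwrite("pics/scene2.png",c["color"][:,:,::-1])
go(.567,-.036,.063,6)
```

```text
[[0.04, -0.72, -2.53], [0.08, 0.36, -3.04], [-0.8, 0.22, -3.2], [-0.76, -0.23, -3.4], [0.25, 0.71, -1.83], [-1.06, 0.54, -3.12]] [-0.37189247  0.14719565 -2.85327914] tau [-0.000e+00 -4.377e+01 -1.317e+01  4.000e-02  8.000e-02 -0.000e+00] [-0.08853204  0.02161738 -0.02801709]
t 13.43 pos [ 0.5673 -0.0362  0.1135] jaw 6.03 tilt [-0.0038 -0.0014 -1.    ] q [-0.26  0.6   1.67 -0.    0.87 -0.36] F [-1.06  0.54 -3.12] w 0.0597
shift [ 0.0003 -0.0001  0.0505] turn 0.0004 deg 0.0
```

View pics/scene2.png

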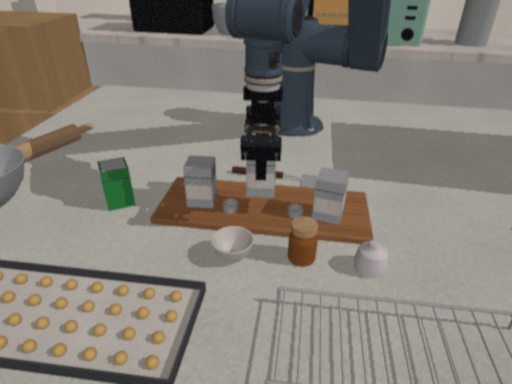

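tin_2 is clear of the board and upright at (261,178), weighing about 2.85 N (0.29 kg). tin_1, tin_3 and the cutters haven't moved. I'll set it back.

send_rows:
  steps: [0.05,0,0,0.008,0,0.05,0,0,0.02,0,0.05,0,0,0.031,0,0.05,0,0,0.04,0,0.05,0,0,0.045,0,0.05,0,0,0.048,0,0.05,0,0,0.0495,0,0.05,0,0,0.0495,0]

```text
time: 14.42
position: [0.5673, -0.0363, 0.0642]
tool_rot: [0.669, 0.743, -0.002, -0.001]
ft_force: [0.7, 0.1, -2.5]
grip_width: 0.0599
```

send_rows:
  steps: [0.05,0,0,0.0005,0,0.05,0,0,0.001,0,0.05,0,0,0.001,0]

```text
time: 14.8
position: [0.5675, -0.0364, 0.0637]
tool_rot: [0.669, 0.743, -0.002, -0.0]
ft_force: [-0.4, 0.2, 0.3]
grip_width: 0.0601
```

send_rows:
  steps: [0.05,0,0,0.0004,0,0.05,0,0,0.0004,0]

```text
time: 15.05
position: [0.5675, -0.0364, 0.0637]
tool_rot: [0.669, 0.743, -0.001, -0.0]
ft_force: [-1.5, -1.0, 3.9]
grip_width: 0.0597
```

send_rows:
  steps: [0.062,0,0,0,0,0.066,0,0,0,0,0.075,0,0,0,0,0.087,0,0,0,0,0.087,0,0,0,0]

```text
time: 15.68
position: [0.5676, -0.0364, 0.0637]
tool_rot: [0.669, 0.743, -0.001, -0.0]
ft_force: [-0.1, -0.4, 0.7]
grip_width: 0.0839
```

send_rows:
  steps: [0.087,0,0,-0.015,0,0.087,0,0,-0.04,0,0.087,0,0,-0.065,0,0.087,0,0,-0.09,0,0.087,0,0,-0.115,0,0.087,0,0,-0.13,0,0.087,0,0,-0.137,0,0.087,0,0,-0.137,0]

```text
time: 16.68
position: [0.5679, -0.0361, 0.2008]
tool_rot: [0.669, 0.743, -0.001, -0.0]
ft_force: [0.5, -1.1, 0.2]
grip_width: 0.0873
```

Run:
```python
from h import *
from rig import robot,cams
c=cams.camera("wrist");cv2.imwrite("pics/wrist4.png",c["color"][:,:,::-1])
tops(c,.112,.126)
go(.5545,-.1735,.2,4.7)
```

```text
px [277.  12.] n 2097 med [0.5701 0.091  0.118 ] rect [562.  95.] [22.2 60.2] 79.8 rgb [185. 183. 180.]
px [255. 194.] n 6029 med [ 0.5661 -0.0358  0.1182] rect [566.2 -37.9] [60.2 60.7] 5.9 rgb [184. 177. 174.]
t 16.73 pos [ 0.5675 -0.0361  0.2002] jaw 6.03 tilt [-0.0035 -0.0015 -1.    ] q [-0.26  0.48  1.6  -0.    1.07 -0.36] F [-0.36  0.25 -0.83] w 0.0871
shift [-0.1353 -0.0274  0.0005] turn 0.0232 deg 1.3
```

View pics/wrist4.png

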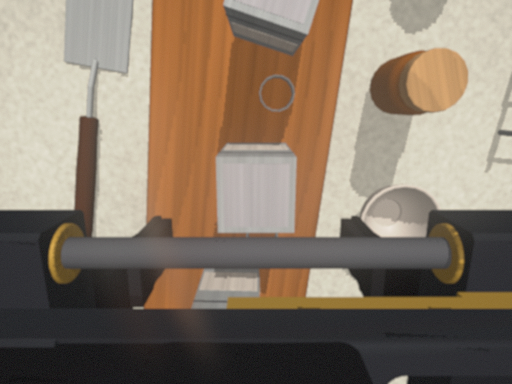

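tin_2 is standing in place at (255,194). Next is tin_3.

send_rows:
  steps: [0.087,-0.02,-0.004,0,0.004,0.087,-0.055,-0.011,0,0.01,0.087,-0.09,-0.018,0,0.016,0.087,-0.12,-0.024,0,0.02,0.087,-0.135,-0.027,0,0.023,0.087,-0.135,-0.027,0,0.023,0.087,-0.135,-0.027,0,0.023]

```text
time: 17.6
position: [0.5545, -0.1723, 0.2001]
tool_rot: [0.677, 0.736, -0.002, -0.001]
ft_force: [-0.0, -0.4, -0.2]
grip_width: 0.0872
```

Run:
```python
from h import *
from rig import robot,cams
c=cams.camera("wrist");cv2.imwrite("pics/wrist5.png",c["color"][:,:,::-1])
tops(c,.112,.126)
go(.5535,-.1745,.063,4.7)
```

```text
px [292.  25.] n 4506 med [ 0.5676 -0.0525  0.1182] rect [567.9 -52.2] [60.3 31.6] 5.6 rgb [178. 173. 171.]
px [255. 197.] n 6029 med [ 0.5528 -0.174   0.1182] rect [ 552.9 -175.9] [60.1 60.3] 4.6 rgb [172. 166. 163.]
t 17.65 pos [ 0.5546 -0.1721  0.2003] jaw 4.76 tilt [-4.1e-03 -8.0e-04 -1.0e+00] q [-0.49  0.5   1.57 -0.    1.08 -0.57] F [-0.41  0.01 -0.45] w 0.0872
shift [-0.0022 -0.0007  0.1373] turn 0.0011 deg 0.1
```

View pics/wrist5.png

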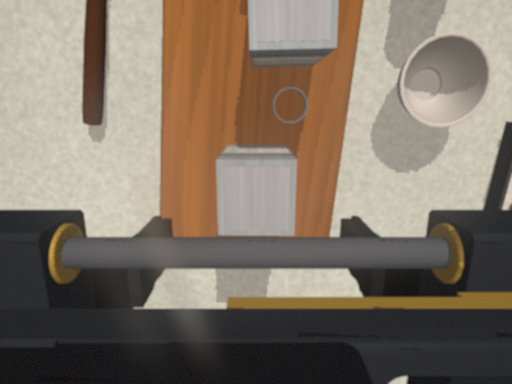

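tin_3 is at (255,197), square to the jaws, with its centre at (0.553, -0.174).

send_rows:
  steps: [0.087,-0.002,-0.001,0.015,0,0.087,-0.002,-0.001,0.04,0,0.087,-0.002,-0.001,0.065,0,0.087,-0.002,-0.001,0.09,0,0.087,-0.002,-0.001,0.115,0,0.087,-0.002,-0.001,0.13,0,0.087,-0.002,-0.001,0.137,0,0.087,-0.002,-0.001,0.137,0]

```text
time: 18.65
position: [0.5532, -0.1741, 0.063]
tool_rot: [0.677, 0.736, -0.002, -0.001]
ft_force: [0.1, -0.0, -0.3]
grip_width: 0.0867
```

send_rows:
  steps: [0.065,0,0,0,0,0.055,0,0,0,0,0.05,0,0,0,0,0.05,0,0,0,0,0.05,0,0,0,0,0.05,0,0,0,0]

```text
time: 19.4
position: [0.5539, -0.1743, 0.0635]
tool_rot: [0.677, 0.736, -0.001, -0.001]
ft_force: [1.6, 0.2, 2.7]
grip_width: 0.0598
```

send_rows:
  steps: [0.05,0,0,-0.004,0,0.05,0,0,-0.012,0,0.05,0,0,-0.022,0,0.05,0,0,-0.034,0,0.05,0,0,-0.044,0,0.05,0,0,-0.05,0,0.05,0,0,-0.05,0,0.05,0,0,-0.05,0]

```text
time: 20.4
position: [0.5537, -0.1741, 0.1133]
tool_rot: [0.677, 0.736, -0.001, -0.001]
ft_force: [-0.6, 0.2, -6.3]
grip_width: 0.0597
```

send_rows:
  steps: [0.05,0,0,0,0,0.05,0,0,0,0,0.05,0,0,0,0,0.05,0,0,0,0]

```text
time: 20.9
position: [0.5537, -0.1741, 0.1132]
tool_rot: [0.677, 0.736, -0.002, -0.001]
ft_force: [0.0, 0.2, -6.5]
grip_width: 0.0598
```

Run:
```python
from h import *
from rig import robot,cams
F=[]
for i in range(6):
    c=cams.camera("scene");o=robot.get_obs();F.append(o["ft_force"])
print(np.round(F,2).tolist(),np.mean(F,0),"tau",np.round(o["joint_torque"],2),o["moment"])
cv2.imwrite("pics/scene3.png",c["color"][:,:,::-1])
go(.5535,-.174,.063,4.7)
```

```text
[[0.52, 0.62, -5.68], [-0.36, -0.51, -4.95], [0.4, 0.46, -5.41], [-0.46, -0.25, -6.36], [0.14, -0.11, -5.57], [-1.02, 0.13, -5.54]] [-0.12985369  0.05808599 -5.58672431] tau [-0.000e+00 -4.638e+01 -1.420e+01  2.000e-02  8.000e-02 -0.000e+00] [-0.08254656  0.06097652  0.00951429]
t 21.2 pos [ 0.5537 -0.1741  0.1133] jaw 4.77 tilt [-3.5e-03 -8.0e-04 -1.0e+00] q [-0.5   0.61  1.64 -0.    0.89 -0.58] F [-1.02  0.13 -5.54] w 0.0598
shift [ 0.0001 -0.      0.0503] turn 0.0012 deg 0.1
```

View pics/scene3.png

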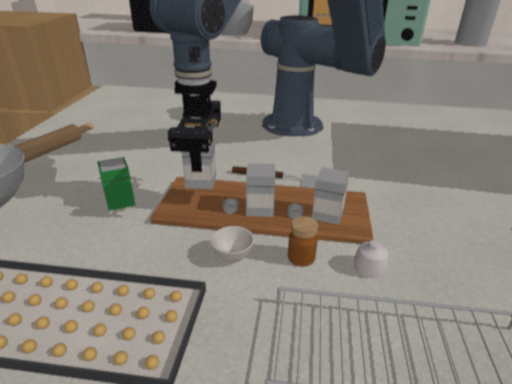

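tin_3 weighs about 5.6 N (0.57 kg) and is clearly the heaviest. I'll still set it back on the board properly, then lift it again for the hold.

send_rows:
  steps: [0.05,0,0,0.008,0,0.05,0,0,0.02,0,0.05,0,0,0.031,0,0.05,0,0,0.04,0,0.05,0,0,0.045,0,0.05,0,0,0.048,0,0.05,0,0,0.0495,0,0.05,0,0,0.0495,0]

```text
time: 22.2
position: [0.5537, -0.1742, 0.064]
tool_rot: [0.677, 0.736, -0.001, -0.001]
ft_force: [0.4, 0.4, -6.9]
grip_width: 0.0596
```

send_rows:
  steps: [0.05,0,0,0.0004,0,0.05,0,0,0.0008,0,0.05,0,0,0.001,0,0.05,0,0,0.001,0]

```text
time: 22.7
position: [0.5539, -0.1743, 0.0636]
tool_rot: [0.677, 0.736, -0.001, -0.0]
ft_force: [-1.0, -0.3, -1.9]
grip_width: 0.0597
```

send_rows:
  steps: [0.05,0,0,0.0004,0,0.05,0,0,0.0006,0,0.05,0,0,0.0006,0]

```text
time: 23.08
position: [0.5539, -0.1743, 0.0635]
tool_rot: [0.677, 0.736, -0.001, -0.0]
ft_force: [-2.2, 0.4, 4.4]
grip_width: 0.0598
```

send_rows:
  steps: [0.062,0,0,0,0,0.066,0,0,0,0,0.075,0,0,0,0,0.08,0,0,0,0,0.08,0,0,0,0,0.08,0,0,0,0,0.08,0,0,0,0]

```text
time: 23.95
position: [0.5539, -0.1743, 0.0635]
tool_rot: [0.677, 0.736, -0.001, -0.0]
ft_force: [-0.7, -0.2, -0.3]
grip_width: 0.0799
```

Run:
```python
from h import *
from rig import cams
c=cams.camera("wrist");tops(c,.112,.126)
cv2.imwrite("pics/wrist6.png",c["color"][:,:,::-1])
go(.5535,-.174,.063,4.7)
```

```text
px [255. 224.] n 4650 med [ 0.5504 -0.149   0.1177] rect [ 550.4 -149.8] [60.4  8.9] 4.8 rgb [189. 187. 182.]
px [134. 287.] n 1136 med [ 0.5082 -0.1769  0.1161] rect [ 509.  -176.8] [10.6 23.1] 24.4 rgb [48. 42. 41.]
px [250. 284.] n 5105 med [ 0.5493 -0.1713  0.1182] rect [ 552.3 -173.3] [60.7 17.2] 5.8 rgb [187. 183. 179.]
px [379. 281.] n 792 med [ 0.5967 -0.1672  0.1167] rect [ 596.1 -167.2] [19.8  9.2] 68.7 rgb [37. 34. 33.]
t 24.0 pos [ 0.5539 -0.1743  0.0635] jaw 4.78 tilt [-0.0023 -0.0015 -1.    ] q [-0.5   0.69  1.67 -0.    0.78 -0.58] F [ 0.68  0.34 -1.16] w 0.0795
shift [ 0.0003 -0.0004  0.0005] turn 0.0014 deg 0.1
```

View pics/wrist6.png

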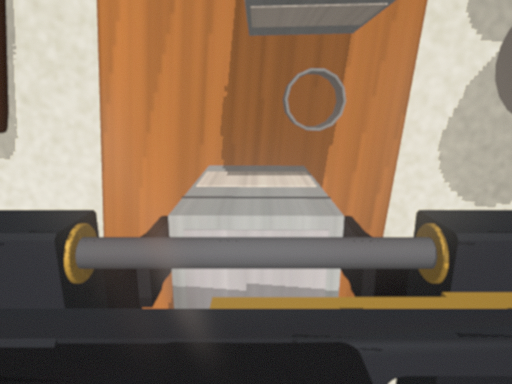

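tin_3 is free between the open fingers, with its front edge at (170-340,210) and its top at 0.118 m, so it stands on the board. I'll regrip and lift it 170 mm.

send_rows:
  steps: [0.065,0,0,0,0,0.055,0,0,0,0,0.05,0,0,0,0,0.05,0,0,0,0,0.05,0,0,0,0,0.05,0,0,0,0]

```text
time: 24.75
position: [0.5539, -0.1743, 0.0635]
tool_rot: [0.677, 0.736, -0.001, -0.0]
ft_force: [0.2, 0.3, 0.2]
grip_width: 0.06
```

send_rows:
  steps: [0.05,0,0,-0.004,0,0.05,0,0,-0.012,0,0.05,0,0,-0.024,0,0.05,0,0,-0.038,0,0.05,0,0,-0.054,0,0.05,0,0,-0.068,0,0.05,0,0,-0.08,0,0.05,0,0,-0.085,0]

```text
time: 25.75
position: [0.5545, -0.1744, 0.1497]
tool_rot: [0.677, 0.736, -0.001, 0.0]
ft_force: [-0.0, 0.3, -6.0]
grip_width: 0.0598
```

send_rows:
  steps: [0.05,0,0,-0.006,0,0.05,0,0,-0.018,0,0.05,0,0,-0.034,0,0.05,0,0,-0.052,0,0.05,0,0,-0.068,0,0.05,0,0,-0.079,0,0.05,0,0,-0.085,0,0.05,0,0,-0.085,0]

```text
time: 26.75
position: [0.5547, -0.1742, 0.235]
tool_rot: [0.677, 0.736, -0.001, 0.001]
ft_force: [0.0, 0.6, -5.5]
grip_width: 0.0596
```

send_rows:
  steps: [0.05,0,0,0,0,0.05,0,0,0,0,0.05,0,0,0,0,0.05,0,0,0,0,0.05,0,0,0,0,0.05,0,0,0,0]

```text
time: 27.5
position: [0.5546, -0.1742, 0.235]
tool_rot: [0.677, 0.736, -0.001, 0.001]
ft_force: [0.4, -0.6, -5.6]
grip_width: 0.0597
```

Run:
```python
from h import *
from rig import robot,cams
c=cams.camera("scene");cv2.imwrite("pics/scene4.png",c["color"][:,:,::-1]);tops(c,.112,.126)
P=pts(c);m=(abs(P[...,0]-.58)<.03)&(abs(P[...,1]+.174)<.04)&(P[...,2]>.03);print("tin bottom z",np.percentile(P[m][:,2],[0,1,5]))
c=cams.camera("side");cv2.imwrite("pics/side4.png",c["color"][:,:,::-1]);tops(c,.112,.126)
go(.5535,-.174,.233,4.7)
o=robot.get_obs();print(np.round(o["joint_velocities"],3))
```

```text
px [260. 171.] n 431 med [ 0.5755 -0.0369  0.1172] rect [568.6 -38.1] [63.  58.9] 5.8 rgb [134. 131. 132.]
px [332. 177.] n 460 med [0.5741 0.114  0.1174] rect [569.4 114.6] [59.7 63.4] 78.8 rgb [133. 131. 131.]
tin bottom z [0.18810012 0.19082555 0.20098675]
px [250. 180.] n 592 med [ 0.5665 -0.0303  0.1185] rect [568.3 -32.5] [61.2 61. ] 5.7 rgb [121. 121. 121.]
px [204. 222.] n 768 med [0.5649 0.1214 0.1188] rect [567.9 119.1] [61.5 63.2] 79.1 rgb [120. 121. 121.]
t 27.6 pos [ 0.5546 -0.1742  0.235 ] jaw 4.77 tilt [-3.0e-04 -2.6e-03 -1.0e+00] q [-0.5   0.45  1.53 -0.    1.16 -0.58] F [-1.07 -0.43 -6.38] w 0.0599
shift [ 0.0003 -0.0011  0.002 ] turn 0.0013 deg 0.1
[ 0.     0.    -0.001  0.001 -0.001  0.   ]
```

View pics/scene4.png

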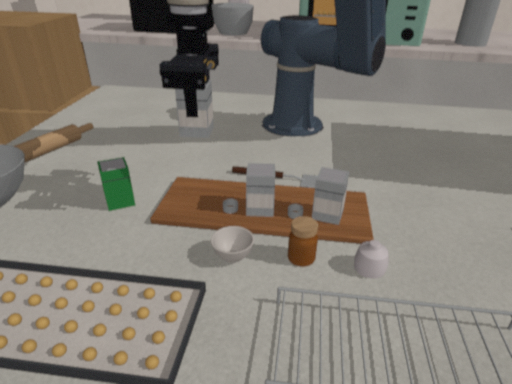

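View pics/side4.png

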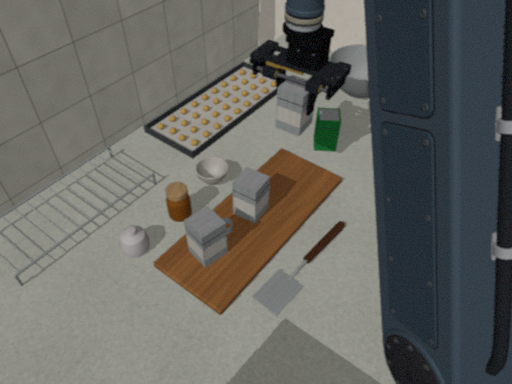

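Both views show tin_3 held upright with its bottom at about z 0.189, which is about 170 mm above the board's top. It appears at (196,105) in the scene view and (293,108) in the side view. tin_1, tin_2 and the cutters are standing where they were.

```bash
python3 -c "
from rig import hand_in
hand_in()"
```

```text
the job is handed in; nothing more can be done
```

I lifted the three tins in order, left to right, raising each about 50 mm and setting it back upright on the board. tin_3, the right-hand one, is the heaviest, and I handed the job in with the gripper holding it up.

| Tin | Force when lifted | Approximate mass |
|---|---|---|
| tin_1 | 2.6 N | 0.26 kg |
| tin_2 | 2.85 N | 0.29 kg |
| tin_3 | 5.6 N | 0.57 kg |

- **Final hold:** at about 27.6 s, tin_3 was upright and still, with its bottom about 170 mm above the board's top. The grip was steady at about 60 mm opening, and the force still showed the tin's weight.
- **Other tins:** tin_1 and tin_2 stand on the board, with their tops at about 0.118 m and their positions unchanged to within about 2 mm.
- **Everything else:** the cutters, jar, ramekin, timer, spatula and green look-alike look unmoved in the pictures; I did not measure their final positions.
- **Disagreement:** the scene and side cameras differed by 3–5 mm on where the tins are along y, so I used the wrist camera, whose reading fell in between. None of the checks failed.

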